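# Fetch the check weight from the tipping tray and put it on the packing scale

### The job

Check the packing scale: press down on a pad at the front of the tipping tray so that the flat round steel weight slides out from under the wire guard into the spout at the tray's front, and let the tray swing back level. Then pick the weight out of the spout and set it down flat and gently, without dropping it, on the scale, wholly inside the marked ring, and let go. Do not reach for the weight under the guard or spill it onto the bench, and leave the other things on the bench where they are.

Things in the scene. Friction and masses are not known exactly. Their poses are not given: they have to be found in the camera images.
- weight_center (a point): centre (half-way up) of the loose check weight, a plain flat steel disc 62 mm across, 10 mm thick, about 0.23 kg, lying flat on the tray's floor; z axis along the disc's axis. It starts under the tray's wire guard, out of the gripper's reach.
- stand: the tray's fixed grey stand, 236 mm wide; origin on the bench right below the tray's pivot; its -x axis points to the tray's front (spout side), z up; turned about the vertical. Tray floor (top face) and pivot are 80 mm above the bench. Side cheeks 92 mm high stand at y = +-111 mm, x within 30 mm. Weight more than 20 mm behind the pivot (+x) counts as under the guard.
- tray (a joint): tip angle about the pivot (stand's y axis): 0 level at rest, grows as the front goes down, stop at 0.55 rad. Heavier at the back: swings back level by itself when let go, also with the weight in the spout. Polished, friction about 0.16 to 0.25: the weight comes surely into the spout when held above 0.45 rad for about 1 s. A press of 5 to 12 N on a pad tips it.
- tray_pick (a point): point on the tray's floor where the middle of the weight stops in the spout, 65 mm in front of the pivot; -x to the front. Funnel walls 16 mm high touch the weight 18 mm in front of and 25 mm beside its middle. Grip the disc along the tray's x axis: one finger in front, in the 42 mm gap between wall ends where the floor is cut away, one behind over the floor. Guard 30 mm high from 87 mm behind.
- pad_left (a point): middle of the top of the rubber press pad (36 x 36 mm, 4 mm above the tray's floor) on the tray's +y side: 85 mm in front of the pivot, 66 mm beside the middle; moves with the tray, down an arc about the pivot. Either pad serves.
- pad_right (a point): the same on the tray's -y side.
- scale_mark (a point): centre of the marked ring (50 mm radius) on the top face of the scale's rigid flat plate (190 x 210 mm), 55 mm above the bench. Fixed bench scale, turned about the vertical; its display stands behind the plate, from 110 mm along +x of this point, top about 100 mm above the bench.
- tape_roll: bystander: roll of brown packing tape lying flat, 90 mm across, 48 mm high, hollow; origin at the centre of its underside. To be left alone.
- cutter: bystander: black box cutter lying flat, 145 mm long, 14 mm high; origin at the centre of its underside. To be left alone.
- paper_cup: bystander: black cup, 76 mm across the rim, 95 mm high; origin at the centre of its underside. To be left alone.
- small_carton: bystander: closed small cardboard box, 120 x 90 x 60 mm high; origin at the centre of its underside. To be left alone.
- scanner: bystander: hand-held barcode scanner lying flat, 180 mm long, 36 mm high; origin at the centre of its underside. To be left alone.
- label_stack: bystander: stack of white paper slips, 150 x 105 x 25 mm high; origin at the centre of its underside. To be left alone.

How it is judged:
By the outcome, as a careful person would: the job done as asked, in the order asked, and still so for the second after the job is handed in, with the robot touching nothing.
It also fails if it takes over 64 s, if anything falls off the work surface, if the arm or the gripper's body presses on something with over 40 N, if the wrist force passes 120 N, or if a joint passes its speed limit or range.

### The arm

A 6-joint arm with a two-finger parallel gripper is mounted at the origin on the work surface. World frame = base frame: x ahead of the robot, y to its left, z up, the work surface at z = 0. Lengths are in mm, angles in rad, forces in N, time in s.
With the tool pointing down it reaches from about 325 to 875 mm from the base axis. Payload 4.4 kg.
Tool frame: the origin (TCP) lies on the centre line of the jaws, within the pads' length; the fingertips stand ahead of it and the grasp point (between the pads) lies 6 mm ahead of it (ctrl.tcp_to_tips is the z of the fingertips in the tool frame, in mm); z points along the fingers, y is the direction in which the jaws open and shut (so a half turn about z gives the same grasp; the last joint's range is limited). The gripper opens to 85 mm and grips with 20 to 120 N. Pads are 22 mm wide; open, the fingers measure 114 mm over their backs; the gripper's body (76 mm by 85 mm) begins 54 mm behind the grasp point. The pads swing forward as they close: fully open they stand 13 mm farther back than shut.
Start: joints at [1.04, 0.207, 1.542, -0, 1.393, -0.15], TCP at [213.716, 533.81, 256.282] pointing down, gripper open.
Joint ranges: [-2.73, 2.73], [-0.86, 2.22], [0.23, 2.46], [-1.11, 4.25], [0.08, 2.63], [-2.82, 2.82]. Speed limits (rad/s): [2.79, 2.79, 3.14, 3.14, 3.14, 3.14].

### API

Orientations are given as a 3x3 rotation matrix whose columns are the frame's x, y, z axes.
In Python, from plant import ctrl, sensors, optics gives the robot as it stands. Calls block until the motion is done:
- ctrl.move_ptp(position, orientation): joint-space move of the TCP to a pose.
- ctrl.move_l(position, rot=None, vel=150, threshold=None): straight line of the TCP; rot=None keeps the orientation; vel is the mean speed in mm/s. With threshold (N) it stops when the force on the tool has changed by that much, and returns True; else False.
- ctrl.set_joints(angles): joint-space move.
- ctrl.gripper_to(opening, force=None): finger opening in mm; force is the grip in N (None keeps the last); returns when the fingers have stopped.
- ctrl.hold(seconds).
- ctrl.solve_ik(position, orientation): joint angles nearest the present ones, or None.
- sensors.read_state(): the state.
- optics.grab_frame(name): name is "scene" or "top" or "wrist"; returns (picture, depth): 384x512x3 uint8, red, green, blue; 384x512 float32, mm along the optical axis (not along the pixel's ray), 0 where there is no reading.
- optics.camera_params(name): a dict with "mtx" (3x3 intrinsics, pixels), "k1" (the pictures are not rectified: a ray, as slopes to the right and down, at radius r is drawn at 1 + k1 r^2 times it, then the intrinsics apply), "R" (3x3) and "t" (3): a world point X has camera coordinates R X + t; the wrist camera has in their place "T_tool_cam" (4x4, takes a point from camera to tool coordinates, whose origin is the TCP and whose axes are the flange's). Camera axes: x right, y down, z forward; pixel columns grow to the right and rows downward; lengths in mm; the calibration is good to about 2 mm. A picture is of the moment at which its call begins: read the wrist's pose just before it. camera_params takes no time and is no camera call.
A pose or a line that the arm cannot do raises ctrl.MotionError and nothing moves.
- ctrl.finish_job(): hands the job in, once; it reports no verdict.
The state is a dict: "t": time; "q": joint angles; "qvel": joint speeds; "tau": joint torques, N m; "eef_pos": TCP position; "eef_rot": TCP orientation; "force": force on the tool from outside, world axes, zero at the start; "wrist_torque": the same for the moment, N m; "grip_width": finger opening in mm.
Only numpy, scipy, OpenCV 4.12 (cv2) and the standard library are available. Lean on these libraries where they do the work, as an engineer would, in place of code of your own. Each camera call takes 0.05 s, during which the arm holds its last target.

## Working session

There is one attempt and no reset: what is moved stays moved. The work goes in short steps, each a Python script; the robot and the scene stay as the last script left them, time stands still between calls to the robot, and variables do not carry over. Pictures are saved under pics/ and viewed, and the job is handed in when it is done.

```bash
ls; mkdir -p pics; python3 - <<'E'
from plant import ctrl,sensors,optics
import cv2,numpy as np
s=sensors.read_state();print(s,ctrl.tcp_to_tips)
for n in("scene","top","wrist"):
    p,d=optics.grab_frame(n);cv2.imwrite(f"pics/{n}0.png",p[:,:,::-1]);np.save(f"pics/{n}0.npy",d)
    print(n,optics.camera_params(n),(d>0).mean())
E
```

```text
pics
{'t': 0.0, 'q': array([ 1.03949968e+00,  2.07424860e-01,  1.54298521e+00, -2.13282321e-05,
        1.39350135e+00, -1.50532482e-01]), 'qvel': array([-1.74991651e-03, -6.14717725e-05, -1.64326714e-03,  1.47972552e-03,
       -9.55405830e-04, -1.34769870e-03]), 'tau': array([-1.20512243e-03, -3.83042407e+01, -2.91588736e+01, -2.93407838e-04,
        1.05598560e-02,  1.53447900e-05]), 'eef_pos': array([213.35461948, 533.18240141, 255.10812053]), 'eef_rot': array([[-9.28382137e-01,  3.71625174e-01, -1.15670256e-03],
       [ 3.71626830e-01,  9.28380019e-01, -2.00975550e-03],
       [ 3.26983808e-04, -2.29568281e-03, -9.99997311e-01]]), 'force': array([ 0.20662912, -0.25085893, -0.38095272]), 'wrist_torque': array([-0.02465404,  0.020819  ,  0.05166511]), 'grip_width': 85.34841730108195} 25.0
scene {'mtx': array([[482.99553248,   0.        , 252.08352093],
       [  0.        , 482.99553248, 195.31312758],
       [  0.        ,   0.        ,   1.        ]]), 'k1': -0.19480185151609206, 'R': array([[ 0.05934712,  0.9979848 , -0.02245559],
       [ 0.60519428, -0.05386051, -0.79425369]
[... 424 characters left out ...]

       [ 0.08055249, -0.00425076, -0.9967413 ]]), 't': array([ -12.95275434,  533.62367749, 1307.82068705])} 0.9961191813151041
wrist {'mtx': array([[281.94162723,   0.        , 258.62565562],
       [  0.        , 281.94162723, 189.524985  ],
       [  0.        ,   0.        ,   1.        ]]), 'k1': -0.05340796950672154, 'T_tool_cam': array([[ 2.24397209e-04, -9.48635320e-01, -3.16371585e-01,
         8.14888523e+01],
       [ 9.99999372e-01,  5.60187879e-04, -9.70431460e-04,
         2.86896332e-01],
       [ 1.09781309e-03, -3.16371169e-01,  9.48634850e-01,
        -1.18348831e+02],
       [ 0.00000000e+00,  0.00000000e+00,  0.00000000e+00,
         1.00000000e+00]])} 0.9958648681640625
```

View pics/top0.png

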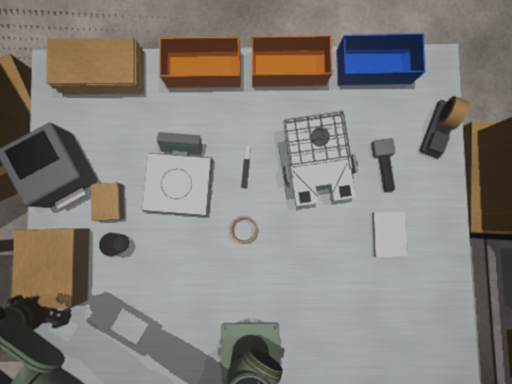

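View pics/scene0.png

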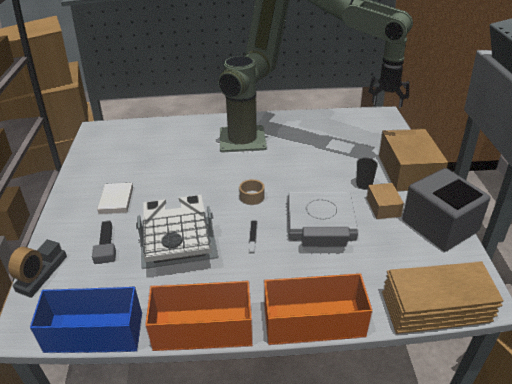

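View pics/wrist0.png

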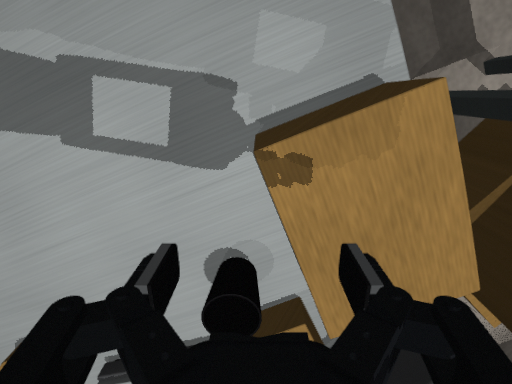

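The top view shows the tray (pads near (305,197) and (345,191)), the weight under the guard at about (320,136), and the scale ring near (177,184). I'll enlarge the crops and write the helpers.

```bash
cat > h.py <<'E'
from plant import ctrl,sensors,optics
import cv2,numpy as np
def und(cam,uv):
    c=optics.camera_params(cam);k=c['k1'];M=c['mtx']
    return cv2.undistortPoints(np.array(uv,float).reshape(-1,1,2),M,np.array([k,0,0,0,0.]))[:,0]
def ext(cam,st=None):
    c=optics.camera_params(cam)
    if 'R' in c:return c['R'].T,-c['R'].T@c['t']
    T=c['T_tool_cam'];R=st['eef_rot'];return R@T[:3,:3],R@T[:3,3]+st['eef_pos']
def ray(cam,uv,z,st=None):
    A,o=ext(cam,st);n=und(cam,uv);d=np.c_[n,np.ones(len(n))]@A.T
    return o+d*((z-o[2])/d[:,2])[:,None]
def proj(cam,X,st=None):
    A,o=ext(cam,st);c=optics.camera_params(cam)
    Y=(np.atleast_2d(X)-o)@A
    return cv2.projectPoints(Y,np.zeros(3),np.zeros(3),c['mtx'],np.array([c['k1'],0,0,0,0.]))[0][:,0]
def down(a):  # jaw direction (tool y) at world angle a
    y=np.array([np.cos(a),np.sin(a),0]);z=np.array([0,0,-1.]);return np.c_[np.cross(y,z),y,z]
def grab(n,name):
    st=sensors.read_state();p,d=optics.grab_frame(n);cv2.imwrite(f"pics/{name}.png",p[:,:,::-1]);np.save(f"pics/{name}.npy",d);return st,p,d
E
python3 - <<'E'
from h import *
p=cv2.imread("pics/top0.png");d=np.load("pics/top0.npy")
a=cv2.resize(p[100:220,270:370],None,fx=6,fy=5.0*1,interpolation=cv2.INTER_CUBIC)
cv2.imwrite("pics/c1.png",cv2.resize(p[100:215,272:367],None,fx=5,fy=5,interpolation=cv2.INTER_CUBIC))
cv2.imwrite("pics/c2.png",cv2.resize(p[125:225,135:220],None,fx=6,fy=6,interpolation=cv2.INTER_CUBIC))
for uv,z in [((305,197),84),((345,191),84),((320,136),85),((177,184),55),((245,167),10),((243,230),40),((114,244),95)]:print(uv,ray('top',[uv],z).round(1))
E
```

```text
(305, 197) [[ 507.3 -185.2   84. ]]
(345, 191) [[ 524.6 -314.9   84. ]]
(320, 136) [[ 706.2 -239.4   85. ]]
(177, 184) [[559.5 233.7  55. ]]
(245, 167) [[619.1   8.6  10. ]]
(243, 230) [[403.8  17.9  40. ]]
(114, 244) [[368.3 424.1  95. ]]
```

View pics/c1.png

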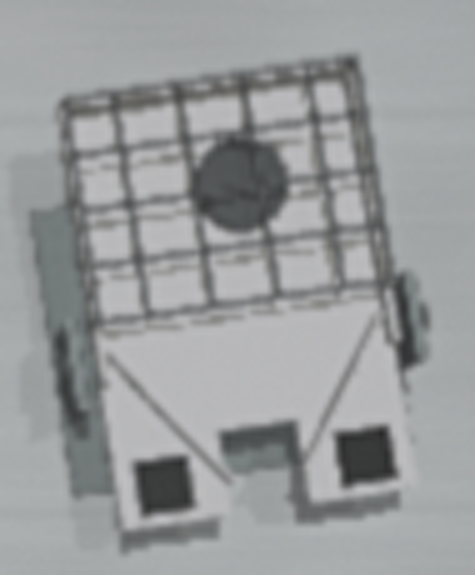

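View pics/c2.png

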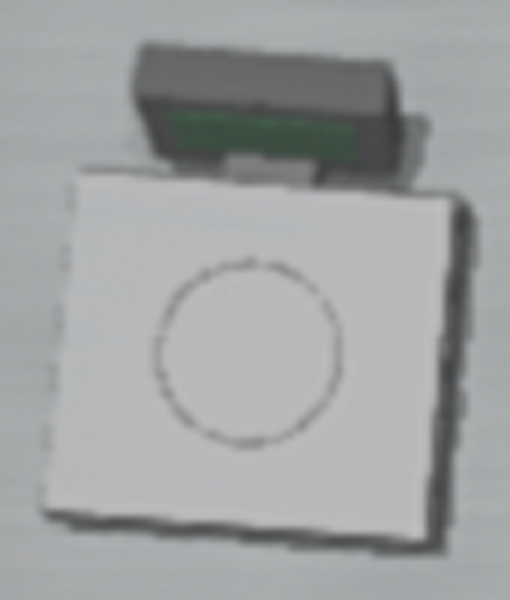

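```bash
python3 - <<'E'
from h import *
p=cv2.imread("pics/top0.png")
g=cv2.cvtColor(p,cv2.COLOR_BGR2GRAY)
res={}
for n,(u,v) in dict(L=(305,197),R=(345,191)).items():
    w=g[v-8:v+9,u-8:u+9];m=(w<90);ys,xs=np.nonzero(m);res[n]=ray('top',[(xs.mean()+u-8,ys.mean()+v-8)],84)[0]
    print(n,m.sum(),res[n].round(1))
d=res['L']-res['R'];yax=d/np.linalg.norm(d);th=np.arctan2(-yax[0],yax[1])
print(np.linalg.norm(d),th)
xax=np.array([np.cos(th),np.sin(th),0]);mid=(res['L']+res['R'])/2
print('pivot',mid+85*xax,'pick',mid+20*xax)
# ring
w=cv2.GaussianBlur(g,(0,0),4.).astype(int)-g
ys,xs=np.nonzero(w[160:210,155:200]>6);ys+=160;xs+=155
r=np.hypot(xs-177,ys-184);k=(r>11)&(r<19)
P=ray('top',np.c_[xs[k],ys[k]],55);(c,ax,an)=cv2.fitEllipse(P[:,:2].astype(np.float32));print('ring',c,ax,k.sum())
c=mid+20*xax;R=down(th)
for s in(1,-1):
    q=ctrl.solve_ik([c[0],c[1],330],R*[s,s,1]);print(q)
E
```

```text
L 95 [ 508.5 -183.    84. ]
R 98 [ 525.3 -313.8   84. ]
131.9161660087693 0.12779357157089297
pivot [ 601.20168312 -237.57993217   84.        ] pick [ 536.73172508 -245.86392337   84.        ]
ring (561.7028198242188, 237.58737182617188) (99.67124938964844, 100.38961791992188) 174
[-5.76084992e-01  1.93087492e-01  1.40610018e+00 -4.44089210e-16
  1.54240498e+00 -7.03878564e-01]
[-5.76084992e-01  1.93087492e-01  1.40610018e+00 -4.44089210e-16
  1.54240498e+00  2.43771409e+00]
```

```bash
python3 - <<'E'
from h import *
ctrl.move_ptp([536.7,-245.9,330],down(0.1278));ctrl.hold(.2)
st,p,d=grab('wrist','w1');print(st['t'],st['eef_pos'],st['force'])
e=np.array([[508.5,-183,84],[525.3,-313.8,84]]);print(proj('wrist',e,st))
E
```

```text
3.325 [ 536.89002913 -245.36017883  329.98234833] [-0.2072313  -0.16707658  0.20764905]
[[242.6707089  109.27519046]
 [244.19870729 207.32678267]]
```

View pics/w1.png

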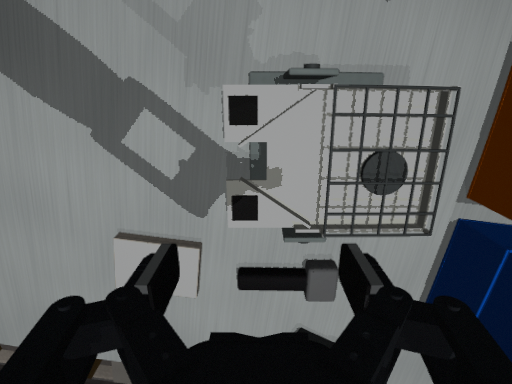

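The pads appear at (243,110) and (245,208), within 1 px of what the top-view estimate predicts. Next I'll press the left pad, moving the tool rigidly along the arc about the pivot.

```bash
cat >> h.py <<'E'
TH=0.1278
XA=np.array([np.cos(TH),np.sin(TH),0]);YA=np.array([-np.sin(TH),np.cos(TH),0])
PIV=np.array([601.2,-237.6,80.])
def arc(p0,R0,t):
    Q=cv2.Rodrigues(-t*YA)[0];return PIV+Q@(p0-PIV),Q@R0
E
python3 - <<'E'
from h import *
p=cv2.imread("pics/w1.png");g=cv2.cvtColor(p,cv2.COLOR_BGR2GRAY)
st=dict(eef_pos=np.array([536.89,-245.36,329.98]),eef_rot=down(TH))
for u,v in((243,110),(245,208)):
    w=g[v-20:v+21,u-20:u+21];ys,xs=np.nonzero(w<50);print(ray('wrist',[(xs.mean()+u-20,ys.mean()+v-20)],84,st).round(1),len(xs))
c=PIV-85*XA+66*YA;c[2]=84;print(c)
for R in(down(TH),):
  for t in(0,.25,.5,.54):
    P,Q=arc(c+[0,0,25],R,t);print(P.round(1),ctrl.solve_ik(P,Q))
E
```

```text
[[ 508.6 -183.8   84. ]] 805
[[ 525.7 -313.8   84. ]] 606
[ 508.4813434  -182.97170406   84.        ]
[ 508.5 -183.   109. ] [-5.05609379e-01  3.03450374e-01  1.75422110e+00 -4.44089210e-16
  1.08392118e+00 -6.33409379e-01]
[ 504.  -183.5   87.1] [-0.60217012  0.22941324  1.93305729  0.23102457  0.80454951 -0.87599556]
[ 505.  -183.4   64.7] [-0.70949934  0.22837884  2.08060752  0.68813568  0.59529911 -1.36980616]
[ 505.7 -183.3   61.2] [-0.72689302  0.23684577  2.10016738  0.79040743  0.57731195 -1.48055363]
```

```bash
python3 - <<'E'
from h import *
c=PIV-85*XA+66*YA;c[2]=84;R=down(TH)
ctrl.gripper_to(0,force=30)
ctrl.move_ptp(c+[0,0,60],R)
ctrl.hold(.1)
hit=ctrl.move_l(c+[0,0,19],vel=40,threshold=2.5)
st=sensors.read_state();print(hit,st['t'],st['eef_pos'],st['force'])
grab('wrist','w2');grab('scene','s2')
E
```

```text
True 5.8583 [ 508.10373548 -182.75675149  109.15353913] [-0.30819672 -0.86004318  0.75481237]
```

View pics/w2.png

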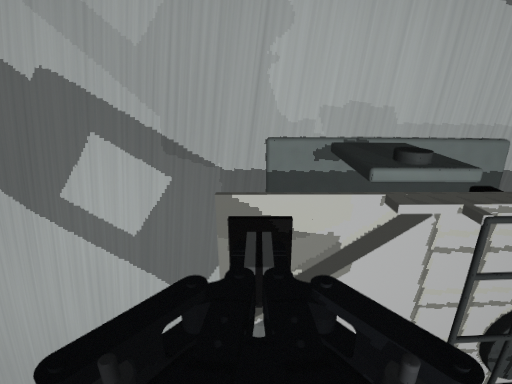

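The closed fingertips stand in the middle of the left pad (tips near (260,270), pad from 228 to 292 across). Contact came at TCP z 109, as computed. Now I'll tip the tray.

```bash
python3 - <<'E'
from h import *
c=PIV-85*XA+66*YA;c[2]=109.;R=down(TH)
for t in np.arange(.1,.51,.1):
    P,Q=arc(c,R,t);ctrl.move_l(P,Q,vel=50)
    s=sensors.read_state();print(round(t,2),s['t'],(s['eef_pos']-P).round(1),s['force'].round(1))
ctrl.hold(1.3)
s=sensors.read_state();print(s['t'],(s['eef_pos']-P).round(1),s['force'].round(1))
grab('wrist','w3');grab('top','t3')
i=cv2.imread('pics/t3.png');cv2.imwrite("pics/c3.png",cv2.resize(i[100:215,272:367],None,fx=5,fy=5,interpolation=cv2.INTER_CUBIC))
E
```

```text
0.1 6.275 [ 0.1 -0.3  1.2] [-3.4  0.9 10. ]
0.2 6.6083 [-0.1 -0.5  0.9] [-4.  -0.   9.1]
0.3 6.9417 [-0.7 -0.3  0.3] [-5.8 -0.8  8.2]
0.4 7.275 [-1.2 -0.  -0.3] [-6.5 -0.5  7.5]
0.5 7.625 [-1.4  0.2 -0.8] [-5.7 -1.3  4.1]
8.925 [-0.1  0.2 -0.1] [-4.2  1.4  2.6]
```

View pics/w3.png

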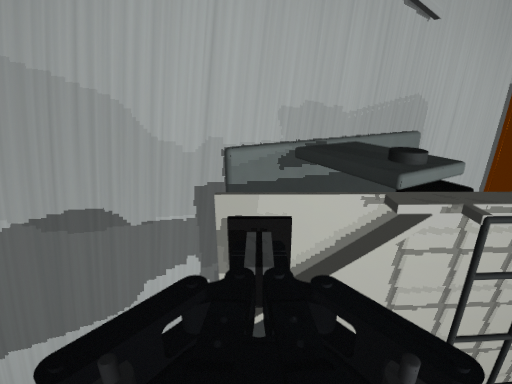

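View pics/c3.png

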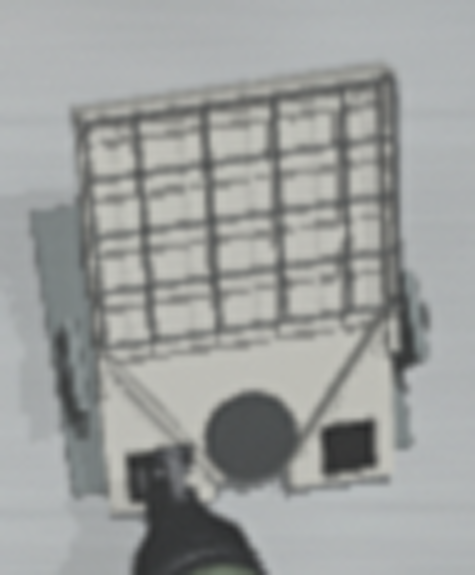

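The tray is tipped and the weight sits in the spout at crop (250,437). I'll let the tray up gently along the arc, then look at it again.

```bash
python3 - <<'E'
from h import *
c=PIV-85*XA+66*YA;c[2]=109.;R=down(TH)
for t in (.4,.3,.2,.1,0):
    P,Q=arc(c,R,t);ctrl.move_l(P,Q,vel=40)
    s=sensors.read_state();print(round(t,2),s['t'],s['force'].round(1))
ctrl.move_l(c+[0,0,3],vel=15)
ctrl.move_l(c+[0,0,80],vel=150)
pk=PIV-65*XA
ctrl.gripper_to(85)
ctrl.move_ptp([pk[0],pk[1],250],R);ctrl.hold(.3)
st,p,d=grab('wrist','w4');print(st['t'],st['eef_pos'],st['eef_rot'].round(3).tolist(),st['force'])
print(proj('wrist',[pk+[0,0,10]],st))
grab('top','t4')
i=cv2.imread('pics/t4.png');cv2.imwrite("pics/c4.png",cv2.resize(i[100:215,272:367],None,fx=5,fy=5,interpolation=cv2.INTER_CUBIC))
np.save('pics/st4.npy',st,allow_pickle=True)
E
```

```text
0.4 9.4 [-0.5 -0.7  5.2]
0.3 9.775 [0.4 0.  4.9]
0.2 10.15 [ 1.6 -0.5  4.9]
0.1 10.525 [ 1.  -0.7  5.6]
0 10.9 [ 1.4 -0.2  5.1]
13.4583 [ 535.99907019 -244.73563671  248.71588967] [[-0.128, 0.992, -0.002], [0.992, 0.128, 0.001], [0.002, -0.002, -1.0]] [-0.19833871 -0.27961901  0.43724896]
[[259.61305667 180.72145267]]
```

View pics/w4.png

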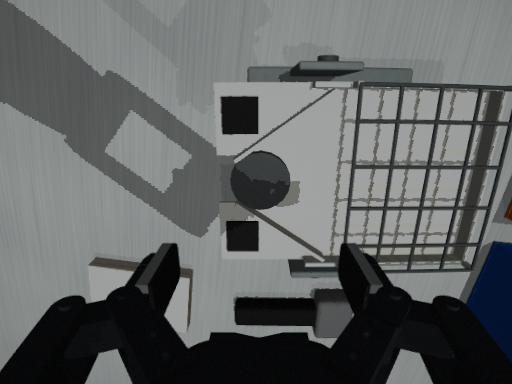

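The weight lies in the spout at (260,180), where tray_pick was predicted (259.6,180.7), and the tray is level. I'll refine its centre, then descend part-open with contact detection for the floor height.

```bash
python3 - <<'E'
from h import *
st=np.load('pics/st4.npy',allow_pickle=True).item()
g=cv2.imread('pics/w4.png',0)
m=(g<95).astype(np.uint8);m[:,:205]=0
# restrict to disc neighbourhood
mm=np.zeros_like(m);cv2.circle(mm,(260,180),34,1,-1);m&=mm
m=cv2.morphologyEx(m,cv2.MORPH_OPEN,np.ones((9,9),np.uint8))
c=max(cv2.findContours(m,0,2)[0],key=cv2.contourArea);h=cv2.convexHull(c)
print(cv2.fitEllipse(h),cv2.minEnclosingCircle(c))
P=ray('wrist',h[:,0].astype(float),90,st);print(cv2.fitEllipse(P[:,:2].astype(np.float32)))
i=cv2.imread('pics/w4.png');cv2.drawContours(i,[h],-1,(0,0,255),1);cv2.imwrite('pics/c5.png',cv2.resize(i[90:270,200:340],None,fx=3,fy=3))
# fingertip depth -> tool z
d=np.load('pics/w4.npy');T=optics.camera_params('wrist')['T_tool_cam']
for u,v in[(165,250),(172,246),(352,250),(346,246)]:
    n=und('wrist',[(u,v)])[0];X=np.r_[n*d[v,u],d[v,u],1];print((T@X)[:3].round(1))
E
```

```text
((257.7406311035156, 180.25450134277344), (60.02906036376953, 64.69149780273438), 84.24323272705078) ((257.7115783691406, 180.2677459716797), 32.133724212646484)
((534.8765258789062, -246.74583435058594), (64.15802764892578, 66.51460266113281), 111.8100814819336)
[ 10.6 -45.6   1.3]
[ 11.  -43.    4.5]
[10.7 45.4  1.2]
[11.1 43.3  4.4]
```

View pics/c5.png

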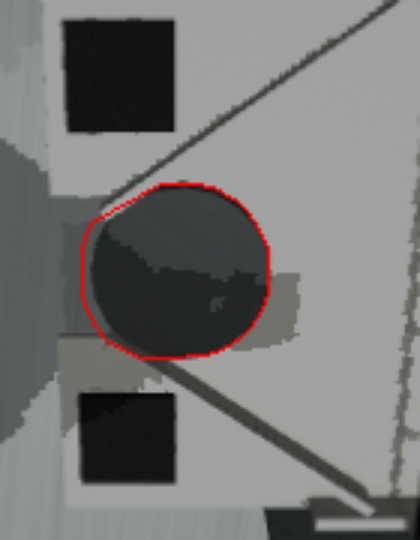

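```bash
python3 - <<'E'
from h import *
st=np.load('pics/st4.npy',allow_pickle=True).item()
W=ray('wrist',[(260.0,180.2)],90,st)[0];print(W,PIV-65*XA)
W=(W+PIV-65*XA)/2
R=down(TH)
ctrl.gripper_to(76,force=30)
ctrl.move_l([W[0],W[1],115],R,vel=120);ctrl.hold(.3)
s=sensors.read_state();e=W-s['eef_pos'];print('err',e.round(2),s['grip_width'])
g,p,d=grab('wrist','w6')
hit=ctrl.move_l([W[0],W[1],78],R,vel=20,threshold=1.5)
s=sensors.read_state();print(hit,s['t'],s['eef_pos'],s['force'])
grab('wrist','w7')
E
```

```text
[ 537.05150682 -245.28046468   90.        ] [ 536.73009521 -245.88440564   80.        ]
err [ -0.25   0.14 -30.51] 75.94426091933113
True 16.4917 [ 536.90356537 -245.56109921   95.42765753] [-1.1259579   0.12941537  4.46379104]
```

View pics/w7.png

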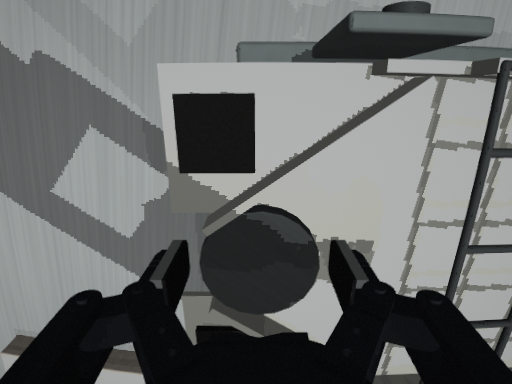

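Rear finger has touched the floor with the jaws on both sides of the disc (disc at (260,260), gaps about even). At 76 mm opening the tips are 15.4 mm ahead of the TCP, so about 19.5 mm at 62 mm. I'll raise 5.4 mm, close and lift.

```bash
python3 - <<'E'
from h import *
R=down(TH);x,y=536.9,-245.6
ctrl.move_l([x,y,100.6],R,vel=20);ctrl.hold(.2)
s=sensors.read_state();print(s['eef_pos'],s['force'])
ctrl.gripper_to(58,force=35);ctrl.hold(.2)
s=sensors.read_state();print(s['t'],s['grip_width'],s['eef_pos'],s['force'])
grab('wrist','w8')
E
```

```text
[ 536.73508048 -245.49332857  100.3461396 ] [-0.72191358  0.08669061 -0.34073232]
17.6833 60.07602361527934 [ 537.35265182 -245.64898918  100.96384795] [1.17228006 0.56847881 1.62952371]
```

View pics/w8.png

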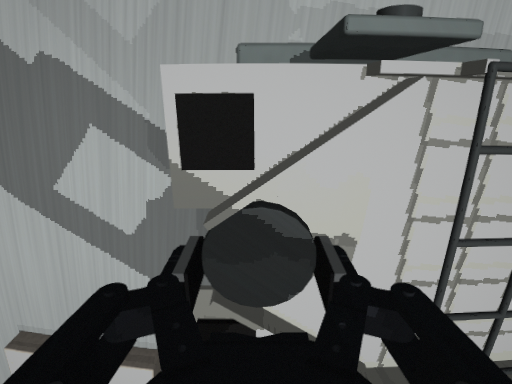

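The disc (260,255) is held between both pads, reading 60 mm. Lifting and checking.

```bash
python3 - <<'E'
from h import *
R=down(TH)
s=sensors.read_state();x,y,z=s['eef_pos']
ctrl.move_l([x,y,z+30],R,vel=40)
ctrl.move_l([x,y,200],R,vel=120);ctrl.hold(.3)
s=sensors.read_state();print(s['t'],s['grip_width'],s['eef_pos'],s['force'])
st,p,d=grab('wrist','w9')
T=optics.camera_params('wrist')['T_tool_cam']
for u,v in[(230,235),(260,215),(260,235),(260,255),(260,285),(290,235),(290,270),(230,270)]:
    n=und('wrist',[(u,v)])[0];X=np.r_[n*d[v,u],d[v,u],1];print((T@X)[:3].round(1))
# scale IK
for a in(TH,TH+np.pi/2,-.1,.3):
    print(a,ctrl.solve_ik([561.7,237.6,75],down(a)))
E
```

```text
19.6667 60.03436512216663 [ 536.91674096 -245.38842964  199.05499899] [ 0.59411683 -0.28969047 -2.53494314]
[ 14.4 -14.5   9.8]
[25.6  0.7  9.6]
[14.   0.7 10.7]
[ 2.4  0.7 10.4]
[-16.    0.8   9.8]
[14.2 16.  10.2]
[-6.5 16.7 10. ]
[ -6.8 -15.3  10.3]
0.1278 [ 2.58363975e-01  4.77988277e-01  1.58926153e+00 -4.44089210e-16
  1.07434285e+00  1.30563975e-01]
1.6985963267948965 [ 2.58363975e-01  4.77988277e-01  1.58926153e+00 -4.44089210e-16
  1.07434285e+00 -1.44023235e+00]
-0.1 [ 2.58363975e-01  4.77988277e-01  1.58926153e+00 -4.44089210e-16
  1.07434285e+00  3.58363975e-01]
0.3 [ 2.58363975e-01  4.77988277e-01  1.58926153e+00 -4.44089210e-16
  1.07434285e+00 -4.16360255e-02]
```

View pics/w9.png

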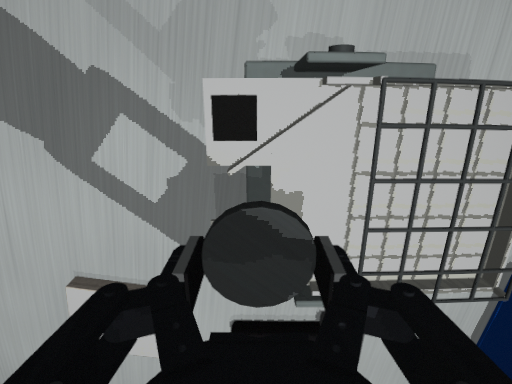

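The weight is held flat: depth puts its top face at tool z of about 10 all over, and the force reads 2.5 N. Moving over the scale and checking the ring from the wrist.

```bash
python3 - <<'E'
from h import *
R=down(np.pi/2)
ctrl.move_ptp([561.7,237.6,210],R);ctrl.hold(.3)
st,p,d=grab('wrist','w10');np.save('pics/st10.npy',st,allow_pickle=True)
print(st['t'],st['grip_width'],st['eef_pos'],st['force'])
a=np.linspace(0,2*np.pi,60);X=np.c_[561.7+50*np.cos(a),237.6+50*np.sin(a),0*a+55]
i=p[:,:,::-1].copy()
for u,v in proj('wrist',X,st):cv2.circle(i,(int(round(u)),int(round(v))),1,(0,0,255),-1)
cv2.imwrite('pics/c10.png',i)
E
```

```text
21.7833 60.01044191938017 [562.00074642 236.89622842 209.98750488] [ 0.08315785  0.29743357 -2.61684795]
```

View pics/c10.png

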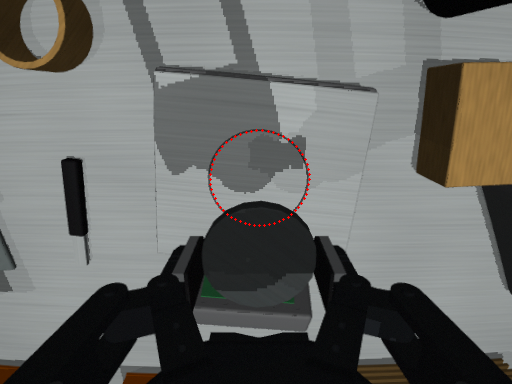

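The drawn ring (centre (259,177)) falls on the plate where expected and the disc is clear of everything. Lowering with contact detection.

```bash
python3 - <<'E'
from h import *
R=down(np.pi/2);x,y=563.3,237.8
ctrl.move_l([x,y,84],R,vel=100);ctrl.hold(.3)
hit=ctrl.move_l([x,y,73],R,vel=12,threshold=1.5)
s=sensors.read_state();print(hit,s['t'],s['eef_pos'],s['force'],s['grip_width'])
ctrl.hold(.2);s=sensors.read_state();print(s['eef_pos'],s['force'],s['wrist_torque'])
grab('wrist','w11')
E
```

```text
True 24.2 [563.19470802 237.7600649   75.97189128] [ 0.90245335 -0.69302219  4.86831464] 60.59596118878554
[563.19800355 237.76978401  75.95640551] [ 1.3329394  -0.23739561  5.32320187] [ 0.06982786 -0.06944462 -0.0035121 ]
```

View pics/w11.png

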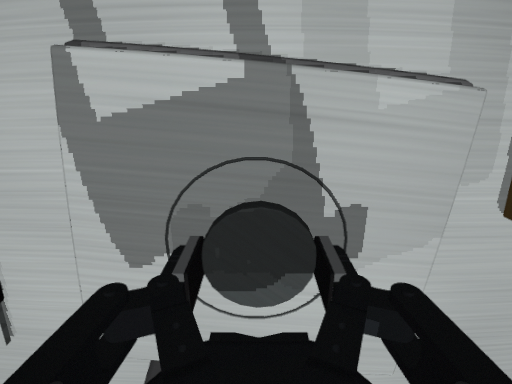

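The disc (260,253) touches the plate at the computed height, well inside the ring (about 167–347 across, 157–317 down). Release and retreat.

```bash
python3 - <<'E'
from h import *
R=down(np.pi/2);x,y=563.2,237.8
ctrl.gripper_to(70);ctrl.gripper_to(80);ctrl.hold(.2)
s=sensors.read_state();print(s['grip_width'],s['eef_pos'],s['force'])
ctrl.move_l([x,y,110],R,vel=50)
ctrl.move_l([x,y,220],R,vel=150)
ctrl.move_l([x-80,y,250],R,vel=150);ctrl.hold(.4)
st,p,d=grab('wrist','w12');print(st['t'],st['force'])
a=np.linspace(0,2*np.pi,60);X=np.c_[561.7+50*np.cos(a),237.6+50*np.sin(a),0*a+55]
grab('top','t12');grab('scene','s12')
g=cv2.cvtColor(p,cv2.COLOR_RGB2GRAY);u0,v0=proj('wrist',[[561.7,237.6,65]],st)[0]
m=(g<75).astype(np.uint8);mm=np.zeros_like(m);cv2.circle(mm,(int(u0),int(v0)),38,1,-1);m=cv2.morphologyEx(m&mm,cv2.MORPH_OPEN,np.ones((7,7),np.uint8))
c=max(cv2.findContours(m,0,2)[0],key=cv2.contourArea)
print(cv2.fitEllipse(ray('wrist',c[:,0].astype(float),65,st)[:,:2].astype(np.float32)))
for du,dv in((0,0),(15,0),(-15,0),(0,12),(0,-12)):
    A,o=ext('wrist',st);u,v=int(u0+du),int(v0+dv);n=und('wrist',[(u,v)])[0];print((o+A@np.r_[n*d[v,u],d[v,u]]).round(1))
E
```

```text
80.09259777328818 [561.56757208 237.32938133  74.21030793] [0.4759324  0.60345775 0.99122227]
28.0417 [-0.05464964 -0.64817934  0.43577746]
((561.6759033203125, 237.68814086914062), (60.22737121582031, 63.24702835083008), 92.57191467285156)
[559.4 236.9  66.8]
[559.6 254.8  66.6]
[560.1 219.   65.6]
[576.5 236.9  65.3]
[544.6 236.9  65. ]
```

View pics/w12.png

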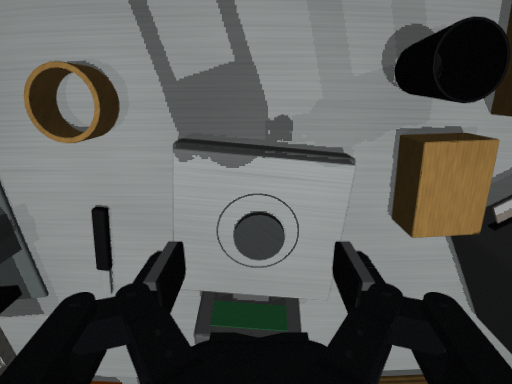

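View pics/t12.png

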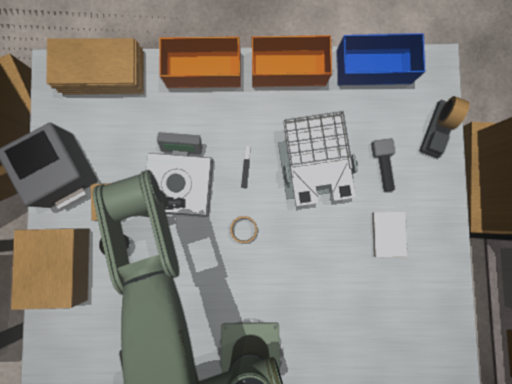

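The disc lies flat at (259,235), inside the ring. The tray is level and empty, and the visible bystanders are where they were. Handing in.

```bash
python3 - <<'E'
from h import *
print(ctrl.finish_job(),sensors.read_state()['t'])
E
```

```text
the job is handed in; nothing more can be done
the job is handed in; nothing more can be done
```

The weight is on the scale, flat and wholly inside the marked ring, and the job is handed in at about 28 s of the 64 s allowed.

- **Tipping:** I pressed the left pad along its arc to about 0.5 rad and held it for 1.3 s. The weight slid into the spout, and I let the tray back up gently until it was level.
- **Picking:** I gripped the disc along the tray's x axis and lifted it flat. The gripper read 60 mm on the 62 mm disc, probably because the pads compress.
- **Placing:** I lowered the weight until it touched the plate at the computed height, with about 5 N on the tool, then let go and backed away.

**Last checks:**
- **Position:** the wrist camera put the weight's centre within 1 mm of the ring's centre, leaving about 19 mm of margin all round.
- **Flatness:** depth readings on the disc's top face were 65.0 to 66.8 mm, against 65 expected, which I take as flat within the camera's accuracy.
- **Other things on the bench:** the tray was level and empty, and the bystanders I could see in the wrist and top views stood where they started. In the top view the arm hid the cup and part of the small carton; the wrist view showed both standing.

No check failed. One early outline of the disc in the spout was enlarged about 2.5 mm by a shadow, so I used the disc's visible edges instead.

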